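Pack three things in the carrier tray under its keeper bar

TASK

Pack the carrier tray: lift the keeper bar up out of its two U brackets, keeping it level so that both ends clear together, and lay it aside. Put the small petri dish, the round pin box and the bench timer each flat and right way up into its own nest in the tray (small dish in the large round nest, pin box in the small round nest, timer squarely in the square nest), and only when all three are in and let go, lay the bar back down in both brackets, centred. Leave the large petri dish and the roll of tape where they lie.

Things in the scene. Friction and masses are not known exactly. Their poses are not given: they have to be found in the camera images.
- tray: Fixed tray 130 (x) x 286 (y) mm, walls 14 high. Origin: centre of underside on the bench, z up. Nests stand along y, 92 apart, order varies. At y = +-152 a U bracket (10 thick in y), open on top: seat 36 above the bench, slot 28 wide in x, upright to 60, flared to 69. The bar can be laid on the robot's side, 90 to 140 mm along -x from the origin: clear but for a fixed paper sheet 5 mm thick.
- bar_mid (a point): Loose square aluminium bar 14 x 350 x 14 mm, about 0.12 kg, black rubber sleeve 40 mm long at its middle, black ends. The point is its centre, 7 mm above its underside; y along its length, z up. It starts in both brackets along the tray's y, centre 43 mm above the bench, over all the nests in their way; it ends there again.
- nest_dish_mid (a point): Large round nest: fixed cork pad 110 (x) x 90 (y) mm with a grey disc of 78 mm diameter inside a black lip 4.5 mm above the pad on the +y and -y sides, open about 50 mm wide on the +x and -x sides for fingers. The point is the middle of the pad's top, 8 mm above the bench; axes parallel to the tray's. For the small petri dish.
- nest_pinbox_mid (a point): Small round nest: like the large one, but the grey disc is 67 mm in diameter (finger openings about 45 mm wide). The point is the middle of the pad's top, 8 mm above the bench; axes parallel to the tray's. For the pin box.
- nest_timer_mid (a point): Square nest: like the others, but with a grey square of 78 x 78 mm, black lip on the +y and -y sides and at the four corners, open 51 mm wide in the middle of the +x and -x sides. The point is the middle of the pad's top, 8 mm above the bench; axes parallel to the tray's. For the timer.
- dish_mid (a point): Small petri dish with its lid, a closed beige disc about 60 mm in diameter (63 over the tape tabs), 14 mm high, light. The point is its centre, 7 mm above its underside, z up.
- pinbox_mid (a point): Round pin box, a plain closed drum with an overhanging orange lid, 52 mm in diameter, 20 mm high. The point is its centre, 10 mm above its underside, z up.
- timer_mid (a point): Bench timer, a rounded nearly square box with a display and three buttons on top, 62 mm (x) by 66 mm (y), 16 mm high. The point is its centre, 8 mm above its underside; x and y across its sides, z up. It may lie in its nest any of the four ways that are square.
- big_dish_mid (a point): Large petri dish with lid, purple, 93 mm in diameter, 14 mm high: does not belong in the tray, leave it. The point is its centre, 7 mm above the bench.
- tape_mid (a point): Roll of white tape, a ring with a hole in the middle, 56 mm in diameter, 12 mm high: does not belong in the tray, leave it. The point is its centre, 6 mm above the bench.

How it is judged:
By the outcome, as a careful person would: the job done as asked, in the order asked, and still so for the second after the job is handed in, with the robot touching nothing.
It also fails if it takes over 138 s, if anything falls off the work surface, if the arm or the gripper's body presses on something with over 40 N, if the wrist force passes 120 N, or if a joint passes its speed limit or range.

ROBOT

A 6-joint arm with a two-finger parallel gripper is mounted at the origin on a cart in front of the work surface, level with it; the furniture and walls round the work are solid. World frame = base frame: x ahead of the robot, y to its left, z up, the work surface at z = 0. Lengths are in m, angles in rad, forces in N, time in s.
With the tool pointing down it reaches from about 0.35 to 0.975 m from the base axis. Payload 4.9 kg.
Tool frame: the origin (TCP) lies on the mounting face of the last link; the fingertips stand 173 mm ahead of it and the grasp point (between the pads) lies 155 mm ahead of it; z points along the fingers, y is the line along which they close (so a half turn about z gives the same grasp; the last joint's range is limited). The gripper opens to 85 mm and grips with 20 to 120 N. Pads are 22 mm wide; open, the fingers measure 114 mm over their backs; the gripper's body (76 mm by 85 mm) begins 54 mm behind the grasp point. The pads swing forward as they close: fully open they stand 13 mm farther back than shut.
Start: joints at [1.11, 0.053, 1.613, -0, 1.476, -0.119], TCP at [0.209, 0.589, 0.405] pointing down, gripper open.
Joint ranges: [-3.01, 3.01], [-1.01, 2.22], [0.06, 2.58], [-1.02, 4.17], [0.09, 2.62], [-3.14, 3.14]. Speed limits (rad/s): [2.57, 2.57, 3.14, 3.14, 3.14, 3.14].

INTERFACE

Orientations are given as a rotation vector (axis times angle).
In Python, from station import monitor, eyes, finish_job gives the robot as it stands. The module is installed in compiled form; this text tells all that it offers.
- The arm moves only by the tool step_arm, never from a script. Its argument "commands" is a list of rows, each a list of 3 entries, a list of its own where there are three numbers: the opening in per cent of the stroke, from 0 (shut) to 100 (fully open), then the shift along the tool's x, y, z in mm, then the turn about the tool's z in degrees. In form: [[hand, [x, y, z], yaw], ...]. A call has 1 to 12 rows; each row is the pose to reach, as a shift and turn from the pose commanded when the call began, along the tool's axes at that moment; what a row does not reach only later rows make up. A row lasts 1/8 s, in which the tool goes at most 62.5 mm and 10.7 degrees, less where a joint would pass 70% of its speed; a pose out of reach is approached as far as the arm can. A call with a gripper value outside its range is refused whole. The fingers move at their own pace and stop on an object; "squeeze" is the grip in N (left out, the last holds). Time passes only in rows, so rows that repeat a pose let the fingers close. It gives the time, the measured TCP pose, the force, the opening and the grip force at its end, in the units of the state.
- monitor.get_obs(): the state, without advancing time (a new reading comes with each control period).
- eyes.get_image(name): name is "side" or "top" or "wrist"; returns the picture (384x512x3 uint8, red, green, blue); there is no depth.
- eyes.camera_info(name): a dict with "camera_matrix" (3x3 intrinsics, pixels), "k1" (the pictures are not rectified: a ray, as slopes to the right and down, at radius r is drawn at 1 + k1 r^2 times it, then the intrinsics apply), "extrinsics" (4x4, takes a point from camera to world coordinates). Camera axes: x right, y down, z forward; pixel columns grow to the right and rows downward; lengths in m; the calibration is good to about 2 mm. A picture is of the moment at which its call begins: read the wrist's pose just before it. camera_info takes no time and is no camera call; for the wrist camera it gives the pose at the moment of the call.
- finish_job(): hands the job in; it is judged then, once.
The state is a dict: "t": time; "q": joint angles; "dq": joint speeds; "effort": joint torques, N m; "tool_pos": TCP position; "tool_rot": TCP orientation; "contact_force": force on the tool from outside, world axes, zero at the start; "wrist_torque": the same for the moment, N m; "opening": finger opening in m; "grip_force": force on a finger pad.
Only numpy, scipy, OpenCV 4.12 (cv2) and the standard library are available. Lean on these libraries where they do the work, as an engineer would, in place of code of your own. Each camera call takes 0.05 s, during which the arm holds its last target. There are 200 camera calls.

## Working session

There is one attempt and no reset: what is moved stays moved. The work goes in short steps, Python scripts to look and compute and a tool call to move; the robot and the scene stay as the last step left them, time stands still between calls to the robot, and variables do not carry over. Pictures are saved under pics/ and viewed, at most 18 in all, crops included, and the job is handed in when it is done.

Besides the shell and the picture viewer there is one more tool, called after "Request:" as a command line: name --argument value ..., lists and objects as JSON in quotes. step_arm: Moves the arm, as the interface text tells. Its arguments: {"type":"object","properties":{"commands":{"type":"array"},"squeeze":{"type":"number"}},"required":["commands"]}

```bash
mkdir -p pics
cat > h.py <<'E'
import numpy as np, cv2
from station import monitor, eyes, finish_job
from scipy.spatial.transform import Rotation as R
def cam(n):
    c=eyes.camera_info(n); return np.array(c["camera_matrix"]),c["k1"],np.array(c["extrinsics"])
def grab(n,f=None):
    c=cam(n); im=eyes.get_image(n)
    if f: cv2.imwrite('pics/'+f,im[:,:,::-1])
    return im,c
def world(c,uv,z):
    K,k1,E=c; uv=np.atleast_2d(np.float64(uv))
    p=cv2.undistortPoints(uv[:,None],K,np.array([k1,0,0,0,0.]))[:,0]
    d=np.c_[p,np.ones(len(p))]@E[:3,:3].T; o=E[:3,3]
    return o+d*((z-o[2])/d[:,2])[:,None]
def pix(c,P):
    K,k1,E=c; T=np.linalg.inv(E)
    return cv2.projectPoints(np.float64(P).reshape(-1,1,3),cv2.Rodrigues(T[:3,:3])[0],T[:3,3],K,np.array([k1,0,0,0,0.]))[0][:,0]
E
python3 - <<'E'
from h import *
o=monitor.get_obs(); print(o['t'],o['tool_pos'],R.from_rotvec(o['tool_rot']).as_matrix().round(3),o['opening'])
for n in ['top','side','wrist']:
    im,c=grab(n,n+'0.png'); print(n,c[2].round(3),c[0][0,0],c[1])
E
```

```text
0.0 [0.20936412 0.58861313 0.40348636] [[-0.942  0.335 -0.001]
 [ 0.335  0.942 -0.002]
 [ 0.    -0.002 -1.   ]] 0.08545639193731225
top [[ 0.051 -0.975  0.214  0.261]
 [-0.999 -0.05   0.007 -0.07 ]
 [ 0.004 -0.215 -0.977  1.403]
 [ 0.     0.     0.     1.   ]] 483.2464837469588 -0.004063388964705169
side [[-0.999  0.028 -0.02   0.542]
 [ 0.034  0.67  -0.741  0.75 ]
 [-0.007 -0.741 -0.671  0.817]
 [ 0.     0.     0.     1.   ]] 376.28339421033684 -0.09676752903247365
wrist [[ 0.335  0.895  0.295  0.134]
 [ 0.942 -0.317 -0.107  0.615]
 [-0.002  0.314 -0.95   0.372]
 [ 0.     0.     0.     1.   ]] 285.1234854076858 0.009647129630978723
```

View pics/top0.png

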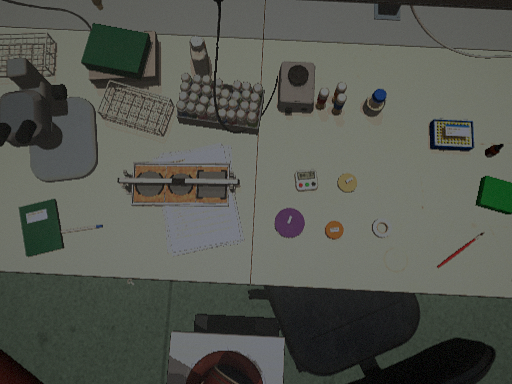

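View pics/side0.png

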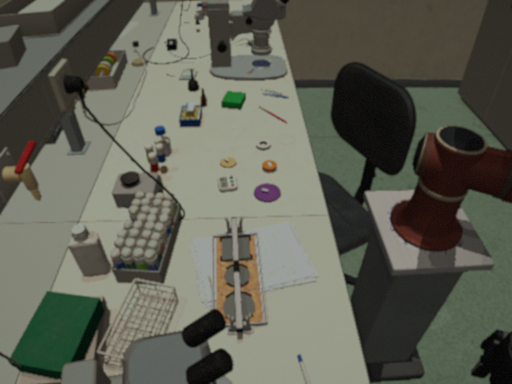

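The top view shows the tray at (180,184), with the large round nest on the left (149,182), the small round one in the middle (180,182) and the square one on the right (207,182). The bar lies across them. The timer is at (306,181), the small dish (347,183), the pin box (334,230), the big dish (290,222) and the tape (381,228). The side view agrees.

Run:
```python
from h import *
im=cv2.imread('pics/top0.png')[:,:,::-1]; c=cam('top')
hsv=cv2.cvtColor(np.ascontiguousarray(im),cv2.COLOR_RGB2HSV)
for n,uv,z in [('timer',(306,181),.016),('dish',(347,183),.014),('pin',(334.5,230),.02),('big',(290,222),.014),('tape',(381,228),.012),('barL',(123,181),.05),('barR',(239,184),.05),('trayTL',(134,163),.014),('trayTR',(229,164),.014),('trayBR',(229,206),.014),('trayBL',(133,205),.014)]:
    print(n,world(c,uv,z)[0].round(4))
def up(a,f): cv2.imwrite(f,cv2.resize(np.ascontiguousarray(a[:,:,::-1]),None,fx=5,fy=5,interpolation=cv2.INTER_CUBIC))
up(im[145:225,105:260],'pics/c1.png');
```

```text
timer [ 0.5943 -0.2054  0.016 ]
dish [ 0.595  -0.3268  0.014 ]
pin [ 0.4527 -0.2912  0.02  ]
big [ 0.4703 -0.1628  0.014 ]
tape [ 0.4665 -0.4271  0.012 ]
barL [0.559  0.3234 0.05  ]
barR [ 0.5673 -0.0101  0.05  ]
trayTL [0.6234 0.3072 0.014 ]
trayTR [0.6349 0.0248 0.014 ]
trayBR [0.5082 0.0168 0.014 ]
trayBL [0.4968 0.2968 0.014 ]
```

View pics/c1.png

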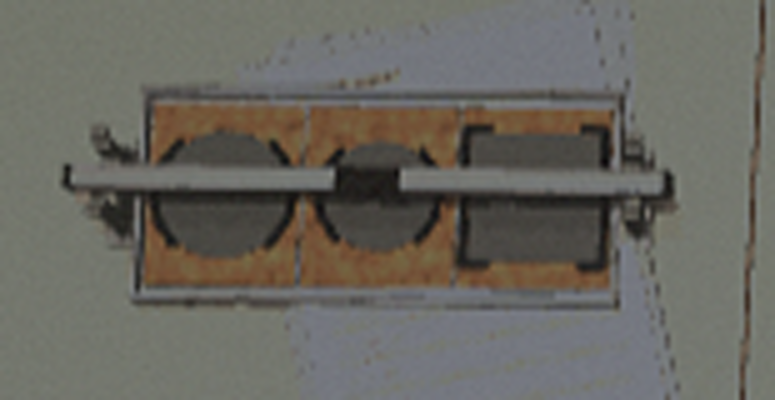

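View pics/wrist0.png

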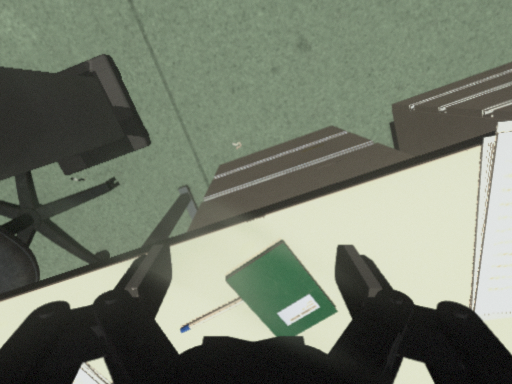

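The crop confirms the nest order; the tray's middle is near (0.566, 0.161), with a yaw of about 2°. The wrist view shows only the bench edge and a book. Moving the arm over the tray.

Request:
step_arm --commands '[[100, [-480, -284, 0], 68.4], [100, [-480, -284, 0], 68.4], [100, [-480, -284, 0], 68.4], [100, [-480, -284, 0], 68.4], [100, [-480, -284, 0], 68.4], [100, [-480, -284, 0], 68.4], [100, [-480, -284, 0], 68.4], [100, [-480, -284, 0], 68.4], [100, [-480, -284, 0], 68.4], [100, [-480, -284, 0], 68.4], [100, [-480, -284, 0], 68.4], [100, [-480, -284, 0], 68.4]]'

```text
t: 1.65
tool_pos: [0.5658, 0.1615, 0.4045]
tool_rot: [-2.18, -2.262, 0.0]
contact_force: [-0.1, 0.9, 0.5]
opening: 0.0858
grip_force: 0.0
```

Run:
```python
from h import *
o=monitor.get_obs(); print(o['t'],o['tool_pos'],R.from_rotvec(o['tool_rot']).as_matrix().round(4),o['q'])
im,c=grab('wrist','w1.png'); np.save('w1c.npy',np.array([c[0],c[2][:3,:3]])); print(c[2].round(3))
```

```text
1.65 [0.56579267 0.1614607  0.40453775] [[-3.690e-02  9.993e-01 -4.000e-04]
 [ 9.993e-01  3.690e-02  2.000e-04]
 [ 2.000e-04 -4.000e-04 -1.000e+00]] [ 1.51491730e-01 -3.34167617e-02  1.69988587e+00  2.46731467e-04
  1.47553327e+00  1.14593211e-01]
[[ 0.999  0.036  0.01   0.563]
 [ 0.038 -0.949 -0.315  0.242]
 [-0.001  0.315 -0.949  0.373]
 [ 0.     0.     0.     1.   ]]
```

View pics/w1.png

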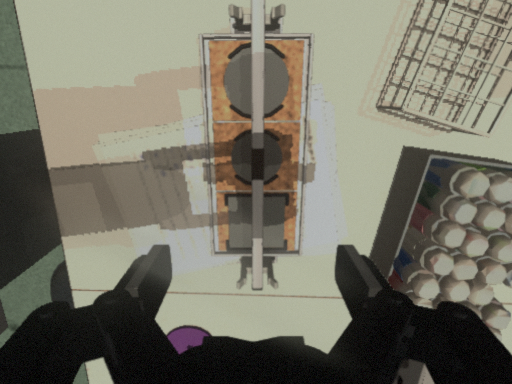

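The wrist view shows the bar down the column at about 258, its sleeve at (258,162), the cork pads between rows 40 and 250, and the far bracket at (258,15). Measuring the bar and the tray in it.

Run:
```python
from h import *
im=cv2.imread('pics/w1.png'); c=cam('wrist')
g=cv2.cvtColor(im,cv2.COLOR_BGR2GRAY).astype(float)
hsv=cv2.cvtColor(im,cv2.COLOR_BGR2HSV)
# sleeve
m=((g<45)).astype(np.uint8); m[:, :240]=0; m[:,275:]=0; m[:140]=0; m[185:]=0
ys,xs=np.where(m); print('sleeve',[(y,xs[ys==y].min(),xs[ys==y].max()) for y in range(140,185,3) if (ys==y).any()])
for r in (50,62,90,100,140,170,190,210,230,250): print(r,g[r,246:272].astype(int))
# cork
mk=((hsv[...,0]<20)&(hsv[...,1]>110)&(hsv[...,2]>60)).astype(np.uint8)
mk[:,:190]=0; mk[:,330:]=0; mk[270:]=0
pts=np.argwhere(mk)[:,::-1].astype(np.float32); r=cv2.minAreaRect(cv2.convexHull(pts)); b=cv2.boxPoints(r); print(b)
W=world(c,b,.008); print(W.round(4), W.mean(0))
```

```text
sleeve [(140, np.int64(248), np.int64(248)), (143, np.int64(242), np.int64(247)), (146, np.int64(241), np.int64(249)), (149, np.int64(247), np.int64(263)), (152, np.int64(243), np.int64(263)), (155, np.int64(244), np.int64(265)), (158, np.int64(242), np.int64(263)), (161, np.int64(244), np.int64(263)), (164, np.int64(251), np.int64(264)), (167, np.int64(251), np.int64(263)), (170, np.int64(251), np.int64(263)), (173, np.int64(252), np.int64(263)), (176, np.int64(252), np.int64(274)), (179, np.int64(240), np.int64(273)), (182, np.int64(243), np.int64(269))]
50 [102 106 107 105 101 123 158 173 180 176 177 178 177 177 175 173 171 160
 130 109 115 111 113 112 109  95]
62 [ 92  94  91  92  91 108 137 154 159 157 158 157 157 157 156 155 153 141
 110  95  98  97  99 101  97 100]
90 [ 91  91  89  90  91 106 134 153 153 156 155 155 155 157 155 153 152 131
 107  97  98  97  99  98  99  98]
100 [ 88  88  89  87  89 105 133 148 154 155 155 156 155 155 153 154 148 126
 102  97  97  95  97  97  96  97]
140 [47 47 43 47 46 54 68 75 81 82 82 81 82 82 82 83 78 66 54 53 48 53 54 54
 51 49]
170 [58 59 56 56 57 44 30 27 29 30 29 31 31 34 26 25 31 36 52 63 64 63 67 63
 66 63]
190 [ 93  94  94  93  92  84  84  97  97  99  98 101  98 100  99 100  95 100
 110 106 103 104 105 105 103 104]
210 [ 62  60  59  57  58  60  79  97 100 104  97 101 101 103 100 101  86  69
  65  63  65  67  65  64  65  66]
230 [ 99 103 102 101 101  94  95 105 108 108 105 104 106 106 105 103  89  98
 106 103 102 103 105 102 103 103]
250 [ 68  73  67  69  71  81 123 161 170 170 165 166 166 165 166 154 116  73
  67  66  70  63  68  68  74  73]
[[210.  41.]
 [302.  41.]
 [302. 248.]
 [210. 248.]]
[[0.5114 0.2988 0.008 ]
 [0.6169 0.3028 0.008 ]
 [0.6417 0.035  0.008 ]
 [0.5087 0.0298 0.008 ]] [0.56965861 0.16659926 0.008     ]
```

Run:
```python
from h import *
im=cv2.imread('pics/w1.png'); c=cam('wrist')
g=cv2.cvtColor(im,cv2.COLOR_BGR2GRAY).astype(float)
print(g[140:190,257].astype(int)); print(g[270:300,257].astype(int))
W=world(c,[[257.9,50],[257.2,90],[257.0,210],[256.9,250]],.05); print(W.round(4))
hsv=cv2.cvtColor(im,cv2.COLOR_BGR2HSV)
for r in (43,46,110,115,128,180,185,195,240,248):
    k=np.where((hsv[r,:,0]<20)&(hsv[r,:,1]>110))[0]; k=k[(k>195)&(k<320)]; 
    if len(k): a=world(c,[[k.min(),r],[k.max()+1,r]],.008); print(r,k.min(),k.max(),a[:,:2].round(4).tolist(),a.mean(0)[:2].round(4))
for col in (215,225,290,297):
    k=np.where((hsv[:,col,0]<20)&(hsv[:,col,1]>110))[0]; k=k[(k>30)&(k<265)]; a=world(c,[[col,k.min()],[col,k.max()+1]],.008); print(col,k.min(),k.max(),a[:,:2].round(4).tolist())
```

```text
[81 84 81 79 81 82 82 79 62 30 31 24 34 31 27 27 29 32 29 29 31 27 27 25
 30 29 27 28 25 26 31 22 31 28 27 22 29 26 34 52 83 98 99 99 96 99 99 98
 98 98]
[165 164 167 164 165 166 163 164 168 162 165 165 166 163 165 165 164 151
 121  87 133 169 176 171 154 147 167 175 175 175]
[[0.5663 0.2859 0.05  ]
 [0.5673 0.2473 0.05  ]
 [0.5729 0.1089 0.05  ]
 [0.5751 0.0536 0.05  ]]
43 210 302 [[0.5113, 0.2968], [0.6182, 0.3008]] [0.5648 0.2988]
46 213 302 [[0.5148, 0.2938], [0.6185, 0.2977]] [0.5666 0.2957]
110 213 297 [[0.5142, 0.2227], [0.6191, 0.2266]] [0.5667 0.2246]
115 214 298 [[0.5154, 0.2167], [0.6208, 0.2207]] [0.5681 0.2187]
128 214 298 [[0.5154, 0.2009], [0.6222, 0.2049]] [0.5688 0.2029]
180 217 296 [[0.519, 0.1328], [0.6256, 0.1369]] [0.5723 0.1348]
185 217 295 [[0.519, 0.1258], [0.6249, 0.1299]] [0.5719 0.1278]
195 218 295 [[0.5203, 0.1116], [0.6261, 0.1157]] [0.5732 0.1136]
240 223 293 [[0.5274, 0.0435], [0.6291, 0.0474]] [0.5782 0.0455]
248 292 292 [[0.6272, 0.0344], [0.6287, 0.0345]] [0.628  0.0344]
215 41 164 [[0.5171, 0.299], [0.5164, 0.1532]]
225 41 237 [[0.5286, 0.2995], [0.5303, 0.0468]]
290 41 245 [[0.6031, 0.3023], [0.6241, 0.0375]]
297 41 166 [[0.6112, 0.3026], [0.6241, 0.1546]]
```

Run:
```python
from h import *
c=cam('wrist'); W=world(c,[[257.3,148.5],[257.2,179.2],[257,288.5]],.05); print(W.round(4),W[:2].mean(0).round(4)); o=monitor.get_obs(); print(o['tool_pos'])
Rm=R.from_rotvec(o['tool_rot']).as_matrix(); m=W[:2].mean(0); m[2]=.043
print('shift for grasp point at bar mid', ((m-(o['tool_pos']+.155*Rm[:,2]))@Rm*1000).round(1))
```

```text
[[ 0.57    0.1845  0.05  ]
 [ 0.5715  0.1481  0.05  ]
 [ 0.5777 -0.005   0.05  ]] [0.5708 0.1663 0.05  ]
[0.56577021 0.16155814 0.40466032]
shift for grasp point at bar mid [  4.5   5.2 206.7]
```

Request:
step_arm --commands '[[100, [4.5, 5.2, 60], 0], [100, [4.5, 5.2, 120], 0], [100, [4.5, 5.2, 160], 0], [100, [4.5, 5.2, 190], 0], [100, [4.5, 5.2, 205], 0], [100, [4.5, 5.2, 205], 0], [0, [4.5, 5.2, 205], 0], [0, [4.5, 5.2, 205], 0], [0, [4.5, 5.2, 205], 0], [0, [4.5, 5.2, 205], 0], [0, [4.5, 5.2, 205], 0], [0, [4.5, 5.2, 205], 0]]' --squeeze 50

```text
t: 3.2
tool_pos: [0.5719, 0.1651, 0.2004]
tool_rot: [2.182, 2.26, 0.001]
contact_force: [-0.8, -0.4, 3.8]
opening: 0.0128
grip_force: 49.5
```

Request:
step_arm --commands '[[0, [0, 0, -8], 0], [0, [0, 0, -18], 0], [0, [0, 0, -30], 0], [0, [0, 0, -45], 0], [0, [0, 0, -60], 0], [0, [0, 0, -70], 0], [0, [0, 0, -70], 0]]' --squeeze 50

```text
t: 4.08
tool_pos: [0.572, 0.1651, 0.2712]
tool_rot: [2.181, 2.259, 0.003]
contact_force: [0.9, 0.1, -0.9]
opening: 0.013
grip_force: 48.9
```

Run:
```python
from h import *
o=monitor.get_obs(); print(o['t'],o['tool_pos'],o['tool_rot'],o['opening'],o['grip_force'],o['wrist_torque'],o['contact_force'])
im,c=grab('side'); cv2.imwrite('pics/s1.png',cv2.resize(im[190:360,150:330,::-1],None,fx=3.5,fy=3.5))
```

```text
4.075 [0.57196806 0.16510901 0.27118134] [2.18099216 2.25909469 0.00304632] 0.013016840219345889 48.929423689842224 [-0.03851473  0.01588243  0.00137754] [ 0.94341135  0.13559339 -0.88389973]
```

View pics/s1.png

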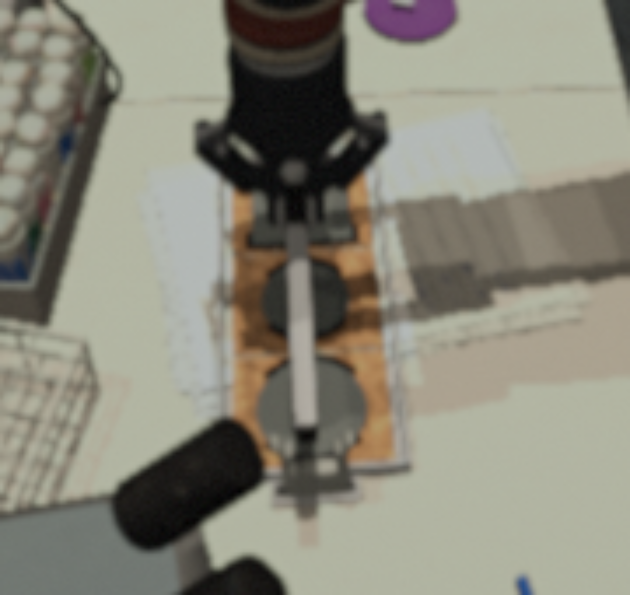

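The side view shows the bar clear of both brackets and level. It is gripped too deep to lay down with the fingertips off the bench, so I will put it back and regrip 10 mm higher.

Request:
step_arm --commands '[[0, [0, 0, 25], 0], [0, [0, 0, 50], 0], [0, [0, 0, 63], 0], [0, [0, 0, 70], 0], [0, [0, 0, 70], 0], [35, [0, 0, 70], 0], [35, [0, 0, 70], 0], [35, [0, 0, 70], 0], [35, [0, 0, 65], 0], [35, [0, 0, 60], 0], [35, [0, 0, 60], 0]]'

```text
t: 5.5
tool_pos: [0.5719, 0.1651, 0.2107]
tool_rot: [2.181, 2.259, 0.002]
contact_force: [-0.2, 0.5, 0.3]
opening: 0.0302
grip_force: 0.0
```

Request:
step_arm --commands '[[0, [0, 0, 0], 0], [0, [0, 0, 0], 0], [0, [0, 0, 0], 0], [0, [0, 0, 0], 0], [0, [0, 0, -8], 0], [0, [0, 0, -18], 0], [0, [0, 0, -30], 0], [0, [0, 0, -45], 0], [0, [0, 0, -60], 0], [0, [0, 0, -60], 0]]' --squeeze 50

```text
t: 6.75
tool_pos: [0.5723, 0.1652, 0.2722]
tool_rot: [2.18, 2.258, 0.005]
contact_force: [0.7, 0.3, -0.6]
opening: 0.0129
grip_force: 51.1
```

Request:
step_arm --commands '[[0, [0, -45, 0], 0], [0, [0, -90, 0], 0], [0, [0, -117, 0], 0], [0, [0, -117, 30], 0], [0, [0, -117, 60], 0], [0, [0, -117, 80], 0], [0, [0, -117, 88], 0], [0, [0, -117, 90], 0], [0, [0, -117, 91], 0], [0, [0, -117, 91], 0]]'

```text
t: 8.0
tool_pos: [0.455, 0.161, 0.1795]
tool_rot: [2.181, 2.26, 0.002]
contact_force: [-0.3, -0.9, -1.1]
opening: 0.0128
grip_force: 51.1
```

Request:
step_arm --commands '[[0, [0, 0, 1], 0], [0, [0, 0, 2], 0], [0, [0, 0, 2], 0]]'

```text
t: 8.38
tool_pos: [0.4554, 0.1611, 0.1793]
tool_rot: [-2.182, -2.26, 0.001]
contact_force: [-8.1, -2.7, 15.4]
opening: 0.0126
grip_force: 53.2
```

Request:
step_arm --commands '[[0, [0, 0, -1.5], 0], [35, [0, 0, -1.5], 0], [35, [0, 0, -1.5], 0], [35, [0, 0, -1.5], 0], [35, [0, 0, -20], 0], [35, [0, 0, -60], 0], [35, [0, 0, -120], 0]]'

```text
t: 9.25
tool_pos: [0.4536, 0.1607, 0.2956]
tool_rot: [-2.18, -2.258, 0.007]
contact_force: [1.0, 0.4, 0.4]
opening: 0.0299
grip_force: 0.0
```

Request:
step_arm --commands '[[100, [-433, 59, -100], 0], [100, [-433, 59, -100], 0], [100, [-433, 59, -100], 0], [100, [-433, 59, -100], 0], [100, [-433, 59, -100], 0], [100, [-433, 59, -100], 0], [100, [-433, 59, -100], 0], [100, [-433, 59, -100], 0], [100, [-433, 59, -100], 0], [100, [-433, 59, -100], 0]]'

```text
t: 10.5
tool_pos: [0.5287, -0.2683, 0.3958]
tool_rot: [-2.179, -2.26, -0.0]
contact_force: [0.1, 0.6, 0.1]
opening: 0.0856
grip_force: 0.0
```

Run:
```python
from h import *
o=monitor.get_obs(); print(o['t'],o['tool_pos'],o['tool_rot'],o['q'])
im,c=grab('wrist','w2.png')
im,c=grab('top','t2.png')
```

```text
10.5 [ 0.52869649 -0.26829102  0.39578722] [-2.17914782e+00 -2.26041976e+00 -8.07545925e-05] [-5.95143121e-01 -1.69056908e-02  1.69833432e+00  3.63961494e-04
  1.46194675e+00 -6.31791442e-01]
```

View pics/w2.png

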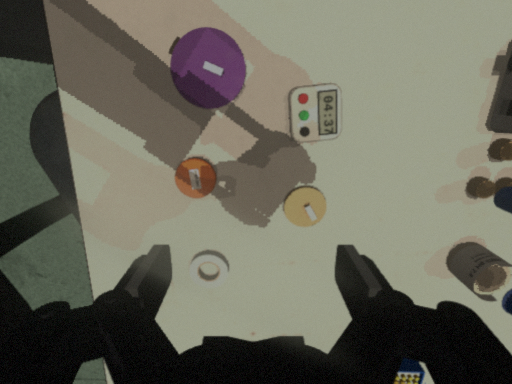

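View pics/t2.png

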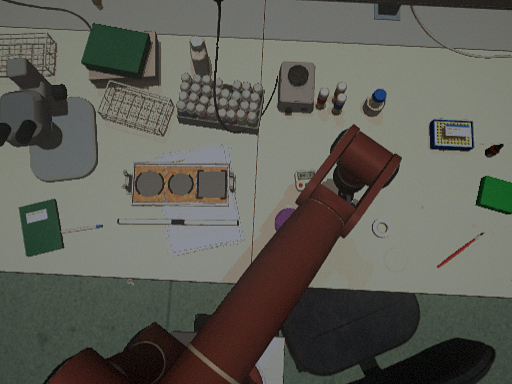

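The wrist view shows the timer at (316,112), slightly rotated, the small dish at (304,206), the pin box at (196,178), the tape at (210,268) and the big dish at (208,67). The top view shows the bar laid aside along row 222.

Run:
```python
from h import *
im=cv2.imread('pics/w2.png'); c=cam('wrist'); o=monitor.get_obs(); Rm=R.from_rotvec(o['tool_rot']).as_matrix(); g0=o['tool_pos']+.155*Rm[:,2]
hsv=cv2.cvtColor(im,cv2.COLOR_BGR2HSV).astype(int)
def blob(m,box,z,n):
    k=np.zeros(m.shape,np.uint8); x0,x1,y0,y1=box; k[y0:y1,x0:x1]=m[y0:y1,x0:x1]
    k=cv2.morphologyEx(k,cv2.MORPH_OPEN,np.ones((3,3)))
    cs=max(cv2.findContours(k,0,1)[0],key=cv2.contourArea); W=world(c,cs[:,0],z)[:,:2].astype(np.float32)
    (cx,cy),r=cv2.minEnclosingCircle(W); h=cv2.minAreaRect(W)
    print(n,cs[:,0].min(0),cs[:,0].max(0),'circ',round(cx,4),round(cy,4),round(r,4),'rect',np.round(h[0],4),np.round(h[1],4),round(h[2],1)); return cs
print(hsv[206,290],hsv[206,340],hsv[178,185],hsv[230,330],hsv[95,300],hsv[95,350],hsv[90,275],hsv[130,300])
blob((hsv[...,1]>75)&(hsv[...,0]>12)&(hsv[...,0]<35)&(hsv[...,2]>90),(275,335,180,235),.014,'dish')
blob((hsv[...,1]>120)&(hsv[...,0]<16),(165,222,150,205),.02,'pin')
g=cv2.cvtColor(im,cv2.COLOR_BGR2GRAY)
for r in (95,105,125): print(r,g[r,280:300],g[r,330:352])
for q in (300,312,335): print(q,g[75:95,q],g[130:150,q])
```

```text
[ 23  99 152] [ 35  32 159] [ 10 142 106] [ 33  32 160] [  3 145 116] [ 37  35 159] [ 18  51 150] [26 46 77]
dish [284 187] [325 225] circ 0.5992 -0.3243 0.0284 rect [ 0.599  -0.3242] [0.0547 0.0538] 2.2
pin [175 158] [215 196] circ 0.4569 -0.2884 0.0259 rect [ 0.4567 -0.2882] [0.0505 0.0495] 2.2
95 [141 142 140 140 137 134 133 123  98  87 103 124 146 154 154 154 153 150
 122  78] [107 113 120 122 123  99  76 118 151 154 151 149 154 153 157 155 156 156
 154 157 155 153]
105 [139 140 142 141 136 133 130 125 101  82  98 126 149 152 156 154 153 153
 152 153] [ 96 110 118 124 123 101  75 120 152 155 149 139 144 150 153 155 157 156
 157 150 156 154]
125 [142 137 141 142 137 134 129 129 124 104  79  95 126 144 149 151 151 153
 155 154] [ 87  91 105 121 122  96  73 113 153 158 152 145 148 153 154 156 155 155
 154 154 155 155]
300 [140 142 143 140 140 140 141 143 139 141 139 112 118 142 151 154 153 153
 139 100] [ 74  55  61  74  96 130 144 145 144 144 140 125 114 114 120 109  98  98
  99  99]
312 [154 153 155 156 155 150 149 148 146 127 104 121 146 152 156 154 150 152
 150 151] [142 143 144 146 144 144 144 145 143 144 127 118 134 139 143 148 153 155
 154 152]
335 [154 156 157 154 155 156 153 154 137 126 138 156 156 148 101  69  95 101
 102 104] [ 98  97  75  87 134 155 150 136 134 146 155 155 154 155 154 159 156 153
 155 155]
```

Run:
```python
from h import *
c=cam('wrist'); o=monitor.get_obs(); Rm=R.from_rotvec(o['tool_rot']).as_matrix(); g0=o['tool_pos']+.155*Rm[:,2]
print('tool y angle',np.degrees(np.arctan2(Rm[1,1],Rm[0,1])))
z=.012
for n,p in dict(L=[(289,95),(289.2,105),(290.2,125)],R=[(341.2,95),(341.3,105),(341.4,125)],T=[(300,86.5),(312,85),(335,84)],B=[(300,142.5),(312,140.8),(335,137.5)]).items():
    W=world(c,p,z)[:,:2]; d=W[-1]-W[0]; print(n,W.mean(0).round(4),'angle',np.degrees(np.arctan2(d[1],d[0])).round(1))
for n,p in dict(dish=(.599,-.3243,.007),pin=(.4568,-.2884,.010)).items(): print(n,((np.array(p)-g0)@Rm*1000).round(1))
# timer buttons (z=.016)
im=cv2.imread('pics/w2.png'); h=cv2.cvtColor(im,cv2.COLOR_BGR2HSV).astype(int)
for n,m in dict(red=((h[...,0]<10)|(h[...,0]>170))&(h[...,1]>110),green=(h[...,0]>45)&(h[...,0]<85)&(h[...,1]>80)).items():
    y,x=np.where(m[85:140,292:315]); print(n,world(c,[x.mean()+292,y.mean()+85],.016).round(4))
```

```text
tool y angle 2.1260612548490934
L [ 0.5696 -0.201 ] angle -83.1
R [ 0.6311 -0.1987] angle -81.8
T [ 0.5979 -0.1739] angle 5.9
B [ 0.6047 -0.2373] angle 10.3
dish [-59.1  68.4 233.9]
pin [-17.9 -72.3 231.1]
red [[ 0.5837 -0.1887  0.016 ]]
green [[ 0.5864 -0.2076  0.016 ]]
```

Request:
step_arm --commands '[[100, [-25, 25, 50], 0], [100, [-45, 50, 100], 0], [100, [-59, 68.5, 150], 0], [100, [-59, 68.5, 190], 0], [100, [-59, 68.5, 215], 0], [100, [-59, 68.5, 225], 0], [100, [-59, 68.5, 225], 0], [50, [-59, 68.5, 225], 0], [50, [-59, 68.5, 225], 0], [50, [-59, 68.5, 225], 0], [50, [-59, 68.5, 225], 0], [50, [-59, 68.5, 225], 0]]' --squeeze 25

```text
t: 12.1
tool_pos: [0.6002, -0.3268, 0.174]
tool_rot: [2.18, 2.258, 0.001]
contact_force: [0.1, 1.5, 6.1]
opening: 0.0586
grip_force: 27.3
```

Request:
step_arm --commands '[[50, [0, 0, -5], 0], [50, [0, 0, -20], 0], [50, [0, 0, -60], 0], [50, [0, 0, -100], 0], [50, [0, 0, -120], 0], [50, [0, 0, -120], 0]]' --squeeze 25

```text
t: 12.85
tool_pos: [0.5998, -0.3266, 0.294]
tool_rot: [2.179, 2.257, 0.001]
contact_force: [0.3, -0.0, 0.6]
opening: 0.0584
grip_force: 27.0
```

Run:
```python
from h import *
o=monitor.get_obs(); print(o['t'],o['tool_pos'],o['tool_rot'],o['opening'],o['grip_force'],o['contact_force'])
im,c=grab('wrist'); im2,c=grab('side')
cv2.imwrite('pics/g1.png',np.hstack([cv2.resize(im[150:384,100:412,::-1],(500,375)),cv2.resize(im2[90:210,190:290,::-1],(300,375))]))
```

```text
12.85 [ 0.59976854 -0.32658388  0.29401142] [2.17934727e+00 2.25739526e+00 8.62230748e-04] 0.05842140427517488 27.047996520996094 [ 0.30645402 -0.02699544  0.58463161]
```

View pics/g1.png

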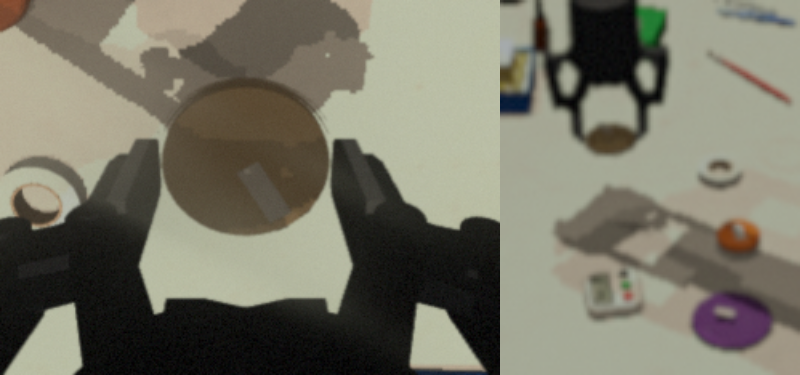

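The dish hangs level between the fingers. Carrying it to a viewpoint over the tray to measure the nests.

Request:
step_arm --commands '[[50, [458, -14, -106], 0], [50, [458, -14, -106], 0], [50, [458, -14, -106], 0], [50, [458, -14, -106], 0], [50, [458, -14, -106], 0], [50, [458, -14, -106], 0], [50, [458, -14, -106], 0], [50, [458, -14, -106], 0], [50, [458, -14, -106], 0], [50, [458, -14, -106], 0]]'

```text
t: 14.2
tool_pos: [0.5691, 0.1305, 0.3955]
tool_rot: [-2.181, -2.259, 0.005]
contact_force: [0.1, -0.8, 0.5]
opening: 0.0586
grip_force: 27.1
```

Run:
```python
from h import *
o=monitor.get_obs(); print(o['t'],o['tool_pos'],o['tool_rot'],o['opening'])
im,c=grab('wrist','w3.png')
```

```text
14.2 [0.56906193 0.13049672 0.39552939] [-2.18088421 -2.25869317  0.00462275] 0.058564632389117494
```

View pics/w3.png

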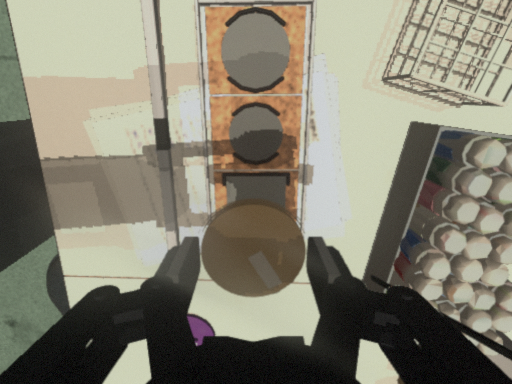

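The view shows the large nest's disc at (255,50), the small one at (256,133), the top of the square nest at row 175, the held dish at (253,250) and the bar on the left, in column 158. Measuring.

Run:
```python
from h import *
im=cv2.imread('pics/w3.png'); c=cam('wrist')
h=cv2.cvtColor(im,cv2.COLOR_BGR2HSV).astype(int)
cork=(h[...,0]<20)&(h[...,1]>95)
for n,(x0,x1,y0,y1) in dict(dish=(210,303,5,93),pin=(214,298,97,166)).items():
    k=np.zeros(cork.shape,np.uint8); k[y0:y1,x0:x1]=~cork[y0:y1,x0:x1]
    k=cv2.morphologyEx(k,cv2.MORPH_OPEN,np.ones((7,7)))
    cs=max(cv2.findContours(k,0,1)[0],key=cv2.contourArea)[:,0]
    W=world(c,cs,.008)[:,:2].astype(np.float32); e=cv2.fitEllipse(W)
    print(n,cs.min(0),cs.max(0),e, cv2.minEnclosingCircle(W))
print(world(c,[[256,94],[256,169]],.008).round(4))
# bar sleeve laid aside
```

```text
dish [221   5] [289  91] ((0.5661979913711548, 0.2574891149997711), (0.0766371488571167, 0.08691549301147461), 2.0169923305511475) ((0.5659326314926147, 0.2583605647087097), 0.04412752389907837)
pin [229 104] [282 163] ((0.5699743628501892, 0.16486717760562897), (0.06569229066371918, 0.0735669657588005), 1.893825650215149) ((0.570011556148529, 0.16482789814472198), 0.03746277838945389)
[[0.569  0.2115 0.008 ]
 [0.5725 0.1203 0.008 ]]
```

Request:
step_arm --commands '[[50, [62, 1, 0], 0], [50, [125.5, 2, 50], 0], [50, [125.5, 2, 100], 0], [50, [125.5, 2, 150], 0], [50, [125.5, 2, 185], 0], [50, [125.5, 2, 200], 0], [50, [125.5, 2, 208], 0], [50, [125.5, 2, 212], 0], [50, [125.5, 2, 213], 0], [50, [125.5, 2, 213], 0]]'

```text
t: 15.5
tool_pos: [0.5673, 0.2566, 0.1859]
tool_rot: [2.181, 2.26, 0.003]
contact_force: [-0.2, 0.1, -1.1]
opening: 0.0584
grip_force: 27.1
```

Request:
step_arm --commands '[[50, [0, 0, 1.5], 0], [50, [0, 0, 3], 0], [50, [0, 0, 3], 0]]'

```text
t: 15.88
tool_pos: [0.567, 0.2566, 0.1821]
tool_rot: [2.182, 2.26, 0.001]
contact_force: [-0.9, -1.2, 1.9]
opening: 0.0587
grip_force: 27.3
```

Request:
step_arm --commands '[[100, [0, 0, 0], 0], [100, [0, 0, 0], 0], [100, [0, 0, 0], 0], [100, [0, 0, -20], 0], [100, [0, 0, -60], 0], [100, [0, 0, -120], 0]]'

```text
t: 16.62
tool_pos: [0.5661, 0.2562, 0.3022]
tool_rot: [-2.181, -2.259, 0.004]
contact_force: [0.5, 0.8, 0.2]
opening: 0.0851
grip_force: 0.0
```

Request:
step_arm --commands '[[100, [-60, -15, 0], 0], [100, [-540, -130, 0], 0], [100, [-540, -130, 0], 0], [100, [-540, -130, 0], 0], [100, [-540, -130, 0], 0], [100, [-540, -130, 0], 0], [100, [-540, -130, 0], 0], [100, [-540, -130, 0], 0], [100, [-540, -130, 0], 0], [100, [-540, -130, 30], 0], [100, [-540, -130, 60], 0], [100, [-540, -130, 60], 0]]'

```text
t: 18.12
tool_pos: [0.455, -0.2873, 0.2403]
tool_rot: [-2.18, -2.257, 0.0]
contact_force: [0.4, 0.3, -0.1]
opening: 0.0856
grip_force: 0.0
```

Request:
step_arm --commands '[[100, [-1, 2, 30], 0], [100, [-1, 2, 52], 0], [100, [-1, 2, 62], 0], [100, [-1, 2, 62], 0], [40, [-1, 2, 62], 0], [40, [-1, 2, 62], 0], [40, [-1, 2, 62], 0], [40, [-1, 2, 62], 0], [40, [-1, 2, 62], 0], [40, [-1, 2, 62], 0]]' --squeeze 30

```text
t: 19.38
tool_pos: [0.4586, -0.2892, 0.1813]
tool_rot: [2.181, 2.259, 0.0]
contact_force: [-1.0, 0.9, 7.0]
opening: 0.0504
grip_force: 31.1
```

Request:
step_arm --commands '[[40, [0, 0, -10], 0], [40, [0, 0, -40], 0], [40, [0, 0, -90], 0], [40, [0, 0, -130], 0], [40, [450, 128, -130], 0], [40, [450, 128, -130], 0], [40, [450, 128, -130], 0], [40, [450, 128, -130], 0], [40, [450, 128, -130], 0], [40, [450, 128, -130], 0], [40, [450, 128, -130], 0], [40, [450, 128, -130], 0]]'

```text
t: 20.88
tool_pos: [0.57, 0.1685, 0.3101]
tool_rot: [2.179, 2.263, 0.001]
contact_force: [0.7, -1.0, -0.4]
opening: 0.0502
grip_force: 31.3
```

Request:
step_arm --commands '[[40, [0, 0, 0], 0], [40, [0, 0, 0], 0]]'

```text
t: 21.12
tool_pos: [0.5698, 0.1651, 0.3096]
tool_rot: [2.182, 2.26, -0.001]
contact_force: [-0.7, 0.4, -0.8]
opening: 0.0501
grip_force: 31.3
```

Run:
```python
from h import *
o=monitor.get_obs(); print(o['t'],o['tool_pos'],o['opening'],o['grip_force'])
im,c=grab('wrist','w4.png'); s,c=grab('side','s4.png')
cv2.imwrite('pics/g4.png',np.hstack([cv2.resize(im[...,::-1],(500,375)),cv2.resize(s[190:350,170:298,::-1],(300,375))]))
```

```text
21.125 [0.56982105 0.16505438 0.30964883] 0.0500874798779597 31.317957043647766
```

View pics/g4.png

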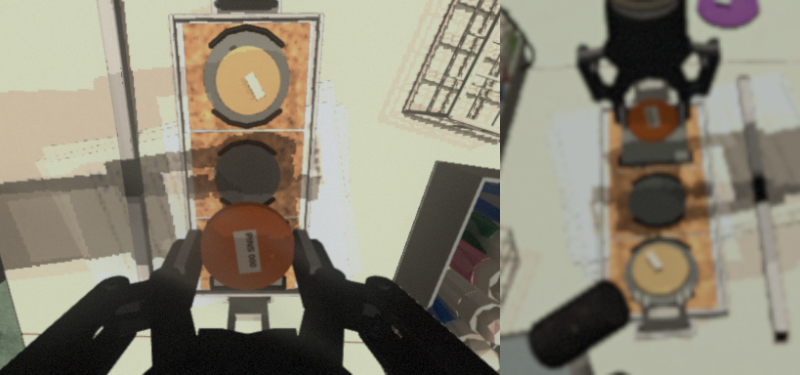

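The dish lies flat inside its lip at (248,80), and the pin box is held level. Lowering the pin box.

Request:
step_arm --commands '[[40, [0, 0, 50], 0], [40, [0, 0, 90], 0], [40, [0, 0, 108], 0], [40, [0, 0, 116], 0], [40, [0, 0, 119], 0], [40, [0, 0, 121], 0], [40, [0, 0, 121], 0]]'

```text
t: 22.1
tool_pos: [0.5705, 0.1656, 0.1897]
tool_rot: [2.181, 2.26, 0.002]
contact_force: [0.5, -0.3, -1.4]
opening: 0.0502
grip_force: 31.3
```

Request:
step_arm --commands '[[40, [0, 0, 1], 0], [40, [0, 0, 2], 0], [40, [0, 0, 2], 0]]'

```text
t: 22.48
tool_pos: [0.5707, 0.1657, 0.1893]
tool_rot: [2.181, 2.26, 0.001]
contact_force: [-5.4, -0.4, 10.2]
opening: 0.0502
grip_force: 32.2
```

Request:
step_arm --commands '[[40, [0, 0, -1], 0], [100, [0, 0, -1], 0], [100, [0, 0, -1], 0], [100, [0, 0, -1], 0], [100, [0, 0, -25], 0], [100, [0, 0, -75], 0], [100, [0, 0, -120], 0]]'

```text
t: 23.35
tool_pos: [0.5699, 0.1655, 0.3077]
tool_rot: [-2.182, -2.26, 0.001]
contact_force: [0.7, -0.1, -0.2]
opening: 0.0852
grip_force: 0.0
```

Request:
step_arm --commands '[[100, [-60, 3, 0], 0], [100, [-372, 17, 0], -5.7], [100, [-372, 17, 0], -5.7], [100, [-372, 17, 0], -5.7], [100, [-372, 17, 0], -5.7], [100, [-372, 17, 0], -5.7], [100, [-372, 17, 0], -5.7], [100, [-372, 17, 30], -5.7], [100, [-372, 17, 60], -5.7], [100, [-372, 17, 60], -5.7]]'

```text
t: 24.6
tool_pos: [0.5988, -0.204, 0.2432]
tool_rot: [-2.061, -2.362, 0.003]
contact_force: [-0.8, -0.0, 0.6]
opening: 0.0853
grip_force: 0.0
```

Request:
step_arm --commands '[[100, [-2, 2, 35], 0], [100, [-2, 2, 58], 0], [100, [-2, 2, 67], 0], [100, [-2, 2, 67], 0], [50, [-2, 2, 67], 0], [50, [-2, 2, 67], 0], [50, [-2, 2, 67], 0], [50, [-2, 2, 67], 0], [50, [-2, 2, 67], 0], [50, [-2, 2, 67], 0]]' --squeeze 35

```text
t: 25.85
tool_pos: [0.6032, -0.2078, 0.182]
tool_rot: [2.065, 2.364, 0.001]
contact_force: [-0.6, 0.8, 6.2]
opening: 0.0569
grip_force: 36.8
```

The grip reads 57 mm and the tool rose as the fingers closed, so it may hold only the timer's top edge. Reopening and gripping lower.

Request:
step_arm --commands '[[95, [0, 0, 0], 0], [95, [0, 0, 0], 0], [95, [0, 0, 3], 0], [95, [0, 0, 7], 0], [95, [0, 0, 7], 0], [95, [0, 0, 7], 0]]'

```text
t: 26.6
tool_pos: [0.6023, -0.2074, 0.1725]
tool_rot: [-2.067, -2.366, 0.0]
contact_force: [0.1, 0.5, -0.3]
opening: 0.0812
grip_force: 0.0
```

Run:
```python
from h import *
im,c=grab('wrist'); s,c=grab('side')
cv2.imwrite('pics/g5.png',np.hstack([cv2.resize(im[150:384,100:412,::-1],(500,375)),cv2.resize(s[130:226,190:267,::-1],(300,375))]))
```

```text
(no output)
```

View pics/g5.png

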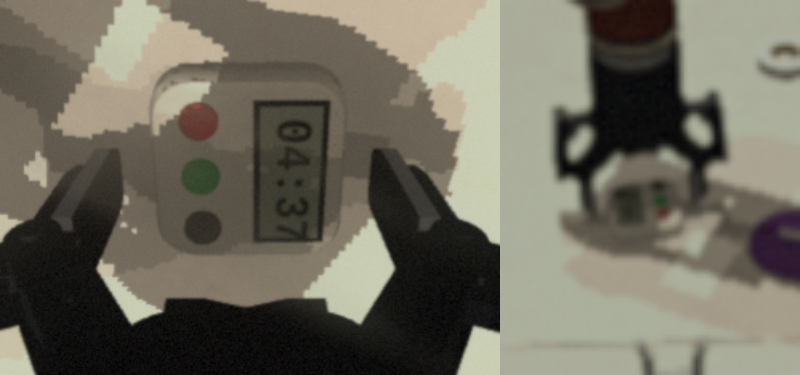

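The timer sits square and centred between the fingers. Closing.

Request:
step_arm --commands '[[50, [0, 0, 0], 0], [50, [0, 0, 0], 0], [50, [0, 0, 0], 0], [50, [0, 0, 0], 0], [50, [0, 0, 0], 0]]' --squeeze 35

```text
t: 27.32
tool_pos: [0.6027, -0.2075, 0.1733]
tool_rot: [2.066, 2.365, 0.001]
contact_force: [1.8, 0.1, 4.2]
opening: 0.0592
grip_force: 38.1
```

Request:
step_arm --commands '[[50, [0, 0, -10], 0], [50, [0, 0, -40], 0], [50, [0, 0, -90], 0], [50, [0, 0, -130], 0], [50, [280, 9, -130], 5.6], [50, [280, 9, -130], 5.6], [50, [280, 9, -130], 5.6], [50, [280, 9, -130], 5.6], [50, [280, 9, -130], 5.6], [50, [280, 9, -130], 5.6], [50, [280, 9, -130], 5.6], [50, [280, 9, -130], 5.6]]'

```text
t: 28.82
tool_pos: [0.5738, 0.0701, 0.3026]
tool_rot: [-2.182, -2.26, 0.001]
contact_force: [-0.1, 0.2, -0.4]
opening: 0.0592
grip_force: 37.8
```

Run:
```python
from h import *
o=monitor.get_obs(); print(o['t'],o['tool_pos'],o['tool_rot'],o['opening'],o['grip_force'])
im,c=grab('wrist','w6.png'); s,c=grab('side','s6.png')
cv2.imwrite('pics/g6.png',np.hstack([cv2.resize(im[...,::-1],(500,375)),cv2.resize(s[170:330,170:298,::-1],(300,375))]))
```

```text
28.825 [0.57381412 0.07010086 0.30258917] [-2.18191091e+00 -2.26021835e+00  6.55303772e-04] 0.059183970769636995 37.79085107089486
```

View pics/g6.png

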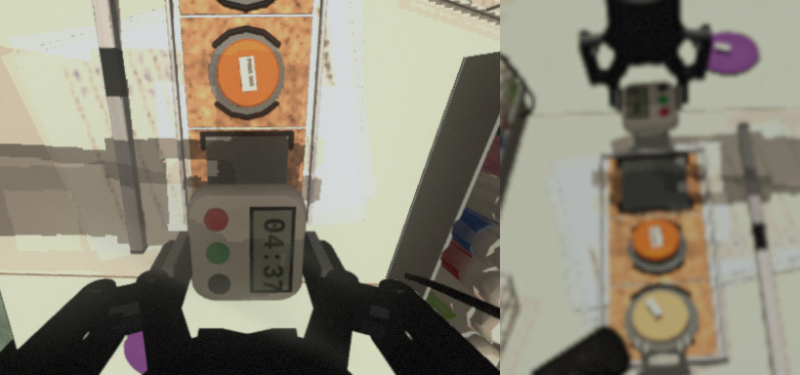

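The pin box is seated, and the timer is level and square with its nest. Lowering it.

Request:
step_arm --commands '[[50, [1.5, 0, 50], 0], [50, [1.5, 0, 90], 0], [50, [1.5, 0, 108], 0], [50, [1.5, 0, 116], 0], [50, [1.5, 0, 119], 0], [50, [1.5, 0, 121], 0], [50, [1.5, 0, 121], 0]]'

```text
t: 29.8
tool_pos: [0.5741, 0.0728, 0.1828]
tool_rot: [2.179, 2.261, 0.002]
contact_force: [-0.3, -0.3, -0.1]
opening: 0.0591
grip_force: 37.8
```

Request:
step_arm --commands '[[50, [1.5, 0, 1], 0], [50, [1.5, 0, 2], 0], [50, [1.5, 0, 2], 0]]'

```text
t: 30.18
tool_pos: [0.5741, 0.0744, 0.1813]
tool_rot: [2.18, 2.262, 0.001]
contact_force: [-3.4, 0.0, 5.8]
opening: 0.0589
grip_force: 38.7
```

Request:
step_arm --commands '[[50, [-1, 0, -2], 0], [50, [-2.5, 0, -2], 0], [50, [-2.5, 0, -1], 0], [50, [-2.5, 0, 0], 0], [100, [-2.5, 0, 0], 0], [100, [-2.5, 0, 0], 0], [100, [-2.5, 0, 0], 0], [100, [-2.5, 0, -25], 0], [100, [-2.5, 0, -75], 0], [100, [-2.5, 0, -160], 0], [100, [-2.5, 0, -220], 0]]'

```text
t: 31.55
tool_pos: [0.5733, 0.0718, 0.3811]
tool_rot: [-2.18, -2.262, 0.001]
contact_force: [0.7, 0.3, 0.1]
opening: 0.0852
grip_force: 0.0
```

Request:
step_arm --commands '[[40, [40, -25, -10], 0], [40, [80, -50, -19], 0], [40, [80, -50, -19], 0], [40, [80, -50, -19], 0], [40, [80, -50, -19], 0]]'

```text
t: 32.17
tool_pos: [0.5212, 0.1491, 0.398]
tool_rot: [-2.181, -2.26, 0.002]
contact_force: [-0.7, -0.3, -0.9]
opening: 0.0342
grip_force: 0.0
```

Run:
```python
from h import *
o=monitor.get_obs(); print(o['t'],o['tool_pos'],o['tool_rot'],o['opening'])
im,c=grab('wrist','w7.png'); cv2.imwrite('pics/g7.png',cv2.resize(im[:300,80:400,::-1],(640,600)))
```

```text
32.175 [0.5211816  0.14912869 0.39799997] [-2.18107706e+00 -2.26042501e+00  1.57690670e-03] 0.0342088076839437
```

View pics/g7.png

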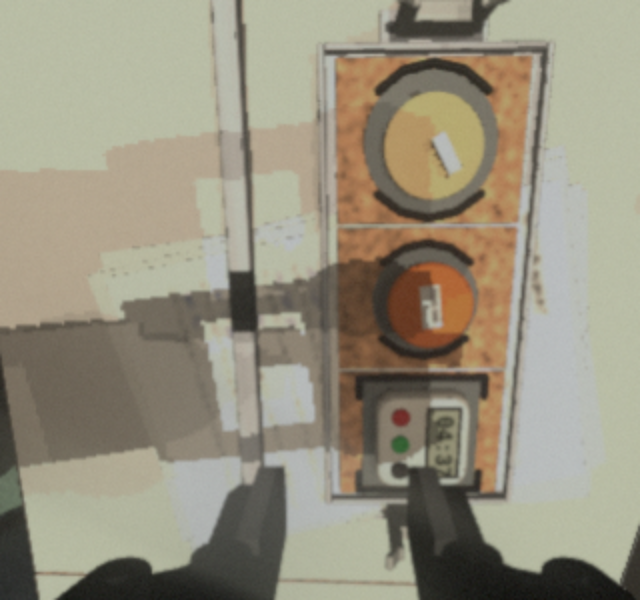

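All three parts sit in their nests, and the bar lies with its sleeve at crop (243,300). Measuring the bar.

Run:
```python
from h import *
im=cv2.imread('pics/w7.png'); c=cam('wrist'); o=monitor.get_obs(); Rm=R.from_rotvec(o['tool_rot']).as_matrix()
g=cv2.cvtColor(im,cv2.COLOR_BGR2GRAY).astype(int)
print('sleeve rows',g[128:172,201])
P=[]
for r in (30,60,90,120,145,155,180,200,220):
    print(r,g[r,184:216])
```

```text
sleeve rows [182 181 182 182 180 182 176 136  76  60  53  51  52  54  51  53  50  51
  49  48  45  45  49  47  47  44  42  47  50  49  48  44  44  49  49  50
  54  86 129 150 151 150 153 163]
30 [186 179 176 160 175 183 186 186 188 184 185 181 183 184 166 122  85  82
 118 165 183 183 185 184 186 186 182 185 182 185 182 184]
60 [183 182 184 180 177 165 175 181 180 185 184 185 186 184 183 183 160 109
  76 100 158 182 183 186 185 183 183 186 184 184 187 184]
90 [184 184 184 182 183 178 176 166 167 173 172 175 177 178 179 179 181 176
 143 100  85 105 161 181 185 185 184 185 186 185 184 183]
120 [189 184 185 186 187 186 172 168 163 161 170 178 177 179 182 183 184 182
 179 166 121  81 116 165 185 181 182 177 180 183 185 186]
145 [147 163 153 132 125 123 127 131 134 132  96  62  55  50  46  50  50  51
  47  49  47  43  49  65 108 130 134 132 133 127 125 122]
155 [ 99 101 101 102 106 104 106 102  99  94  87  65  47  46  45  44  47  47
  46  46  45  42  43  51  80 100 104 103 106 106 103  98]
180 [140 153 171 179 181 181 183 178 176 180 180 183 175 154 154 159 161 159
 159 164 166 165 153 120  83  81 104 115 117 118 119 115]
200 [117 122 124 124 141 166 177 176 176 176 176 175 177 177 160 158 160 160
 167 168 167 171 169 162 137 104 135 167 178 177 183 182]
220 [137 135 137 132 127 128 128 133 133 136 136 134 133 136 126 116 114 119
 116 116 118 113 117 117 113 104  92 104 123 135 136 136]
```

Run:
```python
from h import *
c=cam('wrist'); o=monitor.get_obs(); Rm=R.from_rotvec(o['tool_rot']).as_matrix()
W=world(c,[[194.8,60],[196.7,90],[198,120],[201.9,180],[203,200]],.019)
p=np.polyfit(W[:,1],W[:,0],1); print('yaw',np.degrees(np.arctan(-p[0])))
S=world(c,[[199.3,135.3],[201,165.5]],.019); print(S); y=S[:,1].mean(); m=np.array([np.polyval(p,y),y]); print(m)
d=m-o['tool_pos'][:2]; print('shift',d@Rm[:2,:2]*1000,'tool y ang',np.degrees(np.arctan2(Rm[1,1],Rm[0,1])))
```

```text
yaw 2.0340710312949426
[[0.45500713 0.18098129 0.019     ]
 [0.45625207 0.14364478 0.019     ]]
[0.45555892 0.16231303]
shift [ 15.55777415 -65.12862311] tool y ang 2.0380614592550876
```

Request:
step_arm --commands '[[40, [14.4, -40, 30], 0], [40, [14.4, -65.4, 80], 0], [40, [14.4, -65.4, 140], 0], [40, [14.4, -65.4, 170], 0], [40, [14.4, -65.4, 185], 0], [40, [14.4, -65.4, 185], 0], [40, [14.4, -65.4, 185], 0]]'

```text
t: 33.1
tool_pos: [0.456, 0.1619, 0.2154]
tool_rot: [2.179, 2.26, 0.004]
contact_force: [-0.0, 0.4, -0.8]
opening: 0.0341
grip_force: 0.0
```

Request:
step_arm --commands '[[40, [-0.8, -0.5, 20], 0], [40, [-0.8, -0.5, 32], 0], [40, [-0.8, -0.5, 35], 0], [40, [-0.8, -0.5, 35], 0], [0, [-0.8, -0.5, 35], 0], [0, [-0.8, -0.5, 35], 0], [0, [-0.8, -0.5, 35], 0], [0, [-0.8, -0.5, 35], 0]]' --squeeze 50

```text
t: 34.1
tool_pos: [0.455, 0.1612, 0.1796]
tool_rot: [2.179, 2.261, 0.002]
contact_force: [0.0, -0.0, 6.0]
opening: 0.0125
grip_force: 51.4
```

Request:
step_arm --commands '[[0, [0, 0, -10], 0], [0, [0, 0, -30], 0], [0, [0, 0, -60], 0], [0, [0, 0, -95], 0], [0, [0, 0, -95], 0], [0, [0, 40, -95], 0], [0, [0, 85, -95], 0], [0, [0, 117, -95], 0], [0, [0, 117, -95], 0], [0, [0, 117, -95], 0], [0, [0, 117, -95], 0]]'

```text
t: 35.48
tool_pos: [0.5701, 0.1654, 0.2728]
tool_rot: [-2.179, -2.262, 0.002]
contact_force: [-0.5, -0.1, -1.1]
opening: 0.0127
grip_force: 50.6
```

Run:
```python
from h import *
o=monitor.get_obs(); print(o['t'],o['tool_pos'],o['tool_rot'],o['opening'],o['grip_force'])
Rm=R.from_rotvec(o['tool_rot']).as_matrix(); print(Rm.round(4))
im,c=grab('wrist','w8.png'); s,c=grab('side','s8.png')
cv2.imwrite('pics/g8.png',np.hstack([cv2.resize(im[...,::-1],(480,360)),cv2.resize(s[190:350,170:312,::-1],(320,360))]))
```

```text
35.475 [0.57014682 0.16538195 0.27279736] [-2.17894759 -2.26154987  0.0023148 ] 0.012669303832442112 50.634300112724304
[[-3.720e-02  9.993e-01 -1.800e-03]
 [ 9.993e-01  3.720e-02 -3.000e-04]
 [-2.000e-04 -1.900e-03 -1.000e+00]]
```

View pics/g8.png

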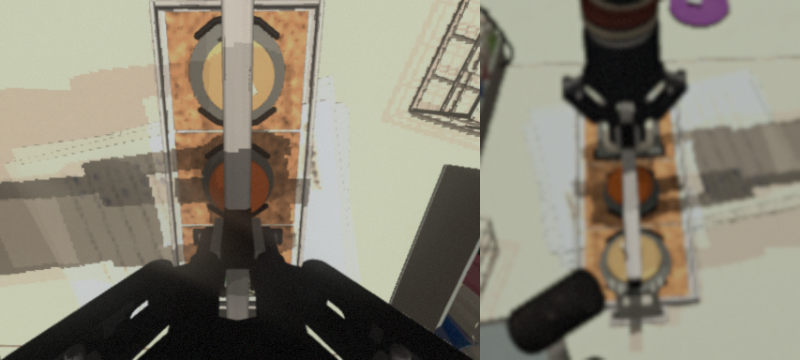

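The bar is held level over the tray, in line with the far bracket. Lowering it into the brackets.

Request:
step_arm --commands '[[0, [0, 1.2, 15], 0], [0, [0, 1.2, 30], 0], [0, [0, 1.2, 42], 0], [0, [0, 1.2, 52], 0], [0, [0, 1.2, 58], 0], [0, [0, 1.2, 61], 0], [0, [0, 1.2, 62], 0], [0, [0, 1.2, 62], 0]]'

```text
t: 36.58
tool_pos: [0.5727, 0.1654, 0.2121]
tool_rot: [2.18, 2.262, 0.001]
contact_force: [0.1, -0.4, -2.1]
opening: 0.0125
grip_force: 50.6
```

Request:
step_arm --commands '[[0, [0, -1, 1], 0], [0, [0, -1, 2], 0], [0, [0, -1, 2], 0]]'

```text
t: 36.95
tool_pos: [0.5716, 0.1654, 0.2103]
tool_rot: [2.18, 2.262, 0.0]
contact_force: [-2.0, 0.0, 2.5]
opening: 0.0125
grip_force: 51.1
```

Seated, with contact felt. Releasing and retreating.

Request:
step_arm --commands '[[35, [0, 0, 0], 0], [35, [0, 0, 0], 0], [35, [0, 0, 0], 0], [35, [0, 0, -15], 0], [35, [0, 0, -50], 0], [35, [0, 0, -110], 0], [35, [0, 0, -180], 0], [35, [-60, 0, -190], 0], [35, [-120, 0, -190], 0], [35, [-180, 0, -190], 0], [35, [-230, 0, -190], 0], [35, [-230, 0, -190], 0]]'

```text
t: 38.45
tool_pos: [0.5798, -0.0674, 0.401]
tool_rot: [2.184, 2.256, 0.001]
contact_force: [0.1, 0.4, -0.2]
opening: 0.03
grip_force: 0.0
```

Run:
```python
from h import *
s,c=grab('side','s9.png'); t,c=grab('top','t9.png')
cv2.imwrite('pics/g9.png',np.hstack([cv2.resize(t[140:220,105:260,::-1],(500,258)),cv2.resize(s[215:340,190:290,::-1],(206,258))]))
```

```text
(no output)
```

View pics/g9.png

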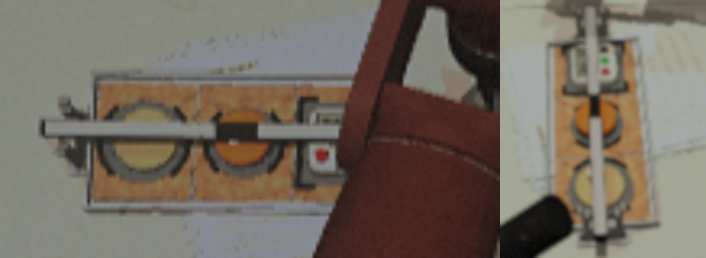

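The bar lies in both brackets with its sleeve over the middle nest, as it started, and all three parts sit in their nests beneath it. Handing the job in.

```bash
python3 -c "
from h import *
print(finish_job())"
```

```text
the job is handed in; nothing more can be done
None
```

The tray is packed and handed in at about 38.5 s: the small dish, pin box and timer are each flat in their own nest, the keeper bar is back down in both brackets, and the large dish and tape were not touched. Along the way I set the bar back in its brackets once, to regrip it higher before laying it aside.

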